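# Refill the gland-nut feeder

## Task

Refill the nut feeder: first stop it by gently pushing the roller arm of the limit switch sideways, toward the yellow mark, until it trips, and let it spring back. Then unscrew the feeder's orange-topped filler cap, stand it upright, hexagon up, on the cork mat, and put all the loose black nuts that lie on the bench into the feeder through the open neck. Last, gently trip the switch once more to start the feeder again; leave the other things on the bench where they are.

Things in the scene. Friction and masses are not known exactly. Their poses are not given: they have to be found in the camera images.
- feeder: nut feeder, fixed: grey box 130x130 mm, blue roof 60 mm above the bench, round metal filler neck in the middle of the roof (clear hole 52 mm, 60 mm across, 72 mm over its thread). Origin at the centre of its underside, z up, spout toward its -x. Hollow inside, floor at 8 mm
- feeder_mouth (a point): centre of the neck's mouth, 94 mm above the bench; under the cap until that is off
- cap: threaded filler cap, 0.15 kg: black knurled skirt 84 mm across, 34 mm high; on top an upright orange hexagon, 44 mm across flats, from 34 to 68 mm above the skirt's lower edge. Origin at the centre of that lower edge, z up; flats face the cap's +x and every 60 degrees on. Screwed home its origin is 64 mm above the bench; it must be lifted past the rim at 94 mm
- cap_grip (a point): on the cap's axis, 57 mm above its origin: where the pads grip the hexagon (20 mm of fingertip below clears the skirt). Right-hand coarse thread: loosens counter-clockwise seen from above, rises 4.06 mm per radian, turns lightly, stays where it is left, comes free after about 4.5 rad (18 mm of rise)
- mat: square cork mat, 120x120x4 mm, fixed to the bench; origin at the centre of its underside
- switch_stand: roller lever limit switch on a steel foot 70x90 mm, fixed to the bench; grey switch body up to 61 mm. Origin at the centre of the underside of the foot; its y axis is the direction in which the arm swings, +y being the side with the yellow mark on the foot
- switch_arm (a joint): angle of the switch's arm, rad: 0 upright, growing as the roller is pushed toward the stand's +y (it cannot swing to -y); trips from 0.5, end stop at 1.2. Weak spring, 1 to 2 N at the roller, returns to 0 when let go. Pivot 45 mm above the bench, 16 mm toward the stand's -x from its origin
- switch_roller (a point): centre of the red roller (20 mm across, 14 mm wide along the stand's x) at the end of the arm, 80 mm from the pivot, so 125 mm above the bench when upright
- nut_a: black nylon gland nut, hexagonal, about 28 mm across flats, 33 mm over corners, 8 mm high, lying flat, 15 g; origin at the centre of its underside; two flats face its +x and -x. May be absent
- nut_b: black nylon gland nut, hexagonal, about 28 mm across flats, 33 mm over corners, 8 mm high, lying flat, 15 g; origin at the centre of its underside; two flats face its +x and -x. May be absent
- nut_c: black nylon gland nut, hexagonal, about 28 mm across flats, 33 mm over corners, 8 mm high, lying flat, 15 g; origin at the centre of its underside; two flats face its +x and -x. May be absent
- nut_d: black nylon gland nut, hexagonal, about 28 mm across flats, 33 mm over corners, 8 mm high, lying flat, 15 g; origin at the centre of its underside; two flats face its +x and -x. May be absent
- nut_e: black nylon gland nut, hexagonal, about 28 mm across flats, 33 mm over corners, 8 mm high, lying flat, 15 g; origin at the centre of its underside; two flats face its +x and -x. May be absent
- pump_bottle: white pump bottle with blue collar, 60 mm across, 129 mm tall; origin at the centre of its underside. Not part of the job, to be left alone
- glue: slim white glue bottle with red tip, 31 mm across, 112 mm tall; origin at the centre of its underside. Not part of the job, to be left alone
- tape: yellow roll of tape lying flat, 62 mm across, 18 mm high; origin at the centre of its underside. Not part of the job, to be left alone
- screwdriver: screwdriver with yellow handle, 177 mm long, lying down; origin at the middle of its length. Not part of the job, to be left alone
- blue_driver: small blue finned lamp driver, 55x56x20 mm; origin at the centre of its underside. Not part of the job, to be left alone

How it is judged (in metres and radians):
On the way, in this order (a step that is already met when the one before it is completed fails the run):
1. the switch is tripped (arm beyond 0.5 rad) with the cap still screwed home (value of joint switch_arm above 0.5 rad and z of cap in the frame of feeder below 0.068 m), for 0.1 s.
2. the cap stands upright on the cork mat (horizontal distance between cap and mat below 0.04 m and height (world z) of cap below 0.009 m and angle between cap's own z axis and vertical below 0.1 rad and contact force between the fingers and cap below 0.1 N), for 0.2 s.
3. all nuts are inside the feeder (z of nut_a in the frame of feeder between 0.005 and 0.05 m and x of nut_a in the frame of feeder between -0.062 and 0.062 m and y of nut_a in the frame of feeder between -0.062 and 0.062 m and z of nut_b in the frame of feeder between 0.005 and 0.05 m and x of nut_b in the frame of feeder between -0.062 and 0.062 m and y of nut_b in the frame of feeder between -0.062 and 0.062 m and z of nut_c in the frame of feeder between 0.005 and 0.05 m and x of nut_c in the frame of feeder between -0.062 and 0.062 m and y of nut_c in the frame of feeder between -0.062 and 0.062 m and z of nut_d in the frame of feeder between 0.005 and 0.05 m and x of nut_d in the frame of feeder between -0.062 and 0.062 m and y of nut_d in the frame of feeder between -0.062 and 0.062 m and z of nut_e in the frame of feeder between 0.005 and 0.05 m and x of nut_e in the frame of feeder between -0.062 and 0.062 m and y of nut_e in the frame of feeder between -0.062 and 0.062 m), for 0.2 s.
4. the switch is tripped again (arm beyond 0.5 rad) (value of joint switch_arm above 0.5 rad), for 0.1 s.
At the end, for the whole second after the job is handed in: The cap stands still and upright on the mat (centre within 40 mm of the mat's centre, tilt under 0.1 rad), every nut present lies inside the feeder below its roof, and the switch arm has sprung back (under 0.15 rad) (all of step 3 and horizontal distance between cap and mat below 0.04 m and height (world z) of cap below 0.009 m and angle between cap's own z axis and vertical below 0.1 rad and value of joint switch_arm below 0.15 rad and linear speed of cap below 0.02 m/s); the robot touches nothing.
It fails at once if the switch arm is pushed harder than 15 N (contact force between any of the arm, the fingers and switch_arm above 15 N).
It fails at once if one of the other things on the bench is moved by more than 40 mm (distance of any of pump_bottle, glue, tape, screwdriver, blue_driver from where it was at the start of the episode above 0.04 m).
Of nut_a, nut_b, nut_c, nut_d, nut_e only 3 to 5 are there at a start; the rules pass over those that are not, and their reading is None.
At some moment in a run one of nut_a, nut_b, nut_c, nut_d, nut_e may be knocked a few centimetres aside while the robot is not near it.
It also fails if it takes over 210 s, if anything falls off the work surface, if the arm or the gripper's body presses on something with over 40 N, if the wrist force passes 120 N, or if a joint passes its speed limit or range.

## Robot

A 6-joint arm with a two-finger parallel gripper is mounted at the origin on a cart in front of the work surface, level with it; the furniture and walls round the work are solid. World frame = base frame: x ahead of the robot, y to its left, z up, the work surface at z = 0. Lengths are in mm, angles in rad, forces in N, time in s.
With the tool pointing down it reaches from about 400 to 925 mm from the base axis. Payload 12.5 kg.
Tool frame: the origin (TCP) lies at the very end of the fingers, on their centre line; the grasp point (between the pads) lies 19 mm behind it; z points along the fingers, y is the line along which they close (so a half turn about z gives the same grasp; the last joint's range is limited). The gripper opens to 95 mm and grips with 3 to 60 N. Pads are 20 mm wide; open, the fingers measure 119 mm over their backs; the gripper's body (75 mm by 180 mm) begins 59 mm behind the grasp point.
Start: joints at [-1.449, 0.491, 1.559, -0, 1.092, -0.106], TCP at [141.169, -608.866, 214.661] pointing down, gripper open.
Joint ranges: [-3.1, 3.1], [-0.84, 2.19], [0.05, 2.79], [-1.13, 4.28], [0.06, 2.93], [-2.69, 2.69]. Speed limits (rad/s): [2.22, 2.22, 2.79, 3.14, 3.14, 3.14].

## Interface

Orientations are given as [roll, pitch, yaw] about the fixed x, y, z axes, in that order (R = Rz(yaw) Ry(pitch) Rx(roll)).
In Python, from cell import * gives the robot as it stands.
- The arm moves only by the tool jog_arm, never from a script. Its argument "targets" is a list of rows, each an object with "turn": the turn, a rotation vector about the world's x, y, z in degrees, a list of three; "slide": the shift along the world's x, y, z in mm, a list of three; "claw": the opening in per cent of the stroke, from 0 (shut) to 100 (fully open). In form: [{"turn": [wx, wy, wz], "slide": [x, y, z], "claw": claw}, ...]. A call has 1 to 5 rows; each row shifts and turns the commanded pose from where the row before left it; what a row does not reach is not made up. A row lasts 1/8 s, in which the tool goes at most 62.5 mm and 10.7 degrees, less where a joint would pass 70% of its speed; a pose out of reach is approached as far as the arm can. A call with a gripper value outside its range is refused whole. The fingers move at their own pace and stop on an object; the grip force is fixed at half the most. Time passes only in rows, so rows that do not move let the fingers close. It gives the time, the measured TCP pose, the force, the opening and the grip force at its end, in the units of the state.
- state(): the state, without advancing time (a new reading comes with each control period).
- read_camera(name): name is "scene" or "top" or "wrist"; returns a dict with "frame" (400x640x3 uint8, blue, green, red), "mtx" (3x3 intrinsics, pixels), "R" (3x3) and "t" (3): a world point X has camera coordinates R X + t. Camera axes: x right, y down, z forward; pixel columns grow to the right and rows downward; lengths in mm; the calibration is good to about 2 mm. A picture is of the moment at which its call begins. There is no depth.
- job_done(): hands the job in; it is judged then, once.
Trained networks look in the newest picture that a camera, given by its name, has taken for a name from the list of things; names that differ only in an ending like _2 or _b are one class to them, and where a whole thing is asked for, a point or a joint stands for the part that bears it (a point fixed in the world has none). Each returns a list of dicts, best first, with "conf" (0 to 1); they miss things now and then, are a little off and sometimes report something else, mostly with a low value. They report only what shows in the picture. A call takes as long as a camera call.
- look_for(query, camera): "xy" ([column, row] in pixels, amid what is visible of it).
The state is a dict: "t": time; "joints": joint angles; "qvel": joint speeds; "tau": joint torques, N m; "eef_pos": TCP position; "tcp_rot": TCP orientation; "ft_force": force on the tool from outside, world axes, zero at the start; "moment": the same for the moment, N m; "opening": opening from 0.0 (shut) to 1.0 (fully open); "grip_force": force on a finger pad.
Only numpy, scipy, OpenCV 4.12 (cv2) and the standard library are available. Lean on these libraries where they do the work, as an engineer would, in place of code of your own. Each camera call takes 0.05 s, during which the arm holds its last target. There are 200 camera calls.

## Working session

There is one attempt and no reset: what is moved stays moved. The work goes in short steps, Python scripts to look and compute and a tool call to move; the robot and the scene stay as the last step left them, time stands still between calls to the robot, and variables do not carry over. Pictures are saved under pics/ and viewed, at most 14 in all, crops included, and the job is handed in when it is done.

Besides the shell and the picture viewer there is one more tool, called after "Request:" as name(argument=value, ...) on one line, values as JSON. jog_arm: Moves the arm, as the interface text tells. Its arguments: {"type":"object","properties":{"targets":{"type":"array","items":{"type":"object","properties":{"turn":{"type":"array","items":{"type":"number"}},"slide":{"type":"array","items":{"type":"number"}},"claw":{"type":"number"}}}}},"required":["targets"]}

```bash
mkdir -p pics; cat > h.py <<'E'
from cell import *
import numpy as np, cv2
def ray(c,px,z):
    R=np.array(c["R"]);t=np.array(c["t"]).ravel();K=np.array(c["mtx"])
    u=cv2.undistortPoints(np.array([[px]],float),K,None).ravel()
    d=R.T@np.array([u[0],u[1],1.]);o=-R.T@t
    return (o+d*(z-o[2])/d[2]).round(1)
def proj(c,X):
    R=np.array(c["R"]);t=np.array(c["t"]).ravel();K=np.array(c["mtx"])
    p=K@(R@np.array(X,float)+t);return (p[:2]/p[2]).round(1)
E
cat > look.py <<'E'
from h import *
import pickle
Z=dict(feeder=60,cap=110,mat=4,switch_stand=10,switch_roller=125,nut_a=8,pump_bottle=60,glue=60,tape=18,screwdriver=10,blue_driver=20)
P={}
for n in("top","scene"):
    c=read_camera(n);P[n]=c;cv2.imwrite(f"pics/{n}0.png",c["frame"])
    for q in Z:
        print(n,q,[(np.round(d["xy"],0).tolist(),round(d["conf"],2),ray(c,d["xy"],Z[q])[:2].tolist()) for d in look_for(q,n) if d["conf"]>.2][:7])
pickle.dump(P,open("P.pkl","wb"))
s=state();print(s["t"],s["eef_pos"],s["tcp_rot"],s["opening"])
E
python3 look.py
```

```text
top feeder [([305.0, 207.0], 0.97, [547.0, 41.6]), ([365.0, 254.0], 0.51, [423.4, -112.8])]
top cap [([307.0, 190.0], 0.79, [587.3, 32.8])]
top mat [([218.0, 204.0], 0.62, [561.8, 280.4])]
top switch_stand [([426.0, 201.0], 0.67, [562.6, -283.1]), ([436.0, 204.0], 0.61, [555.8, -309.8])]
top switch_roller [([434.0, 205.0], 0.49, [543.1, -280.6])]
top nut_a [([247.0, 255.0], 0.46, [423.2, 201.0])]
top pump_bottle [([283.0, 140.0], 0.89, [723.8, 97.1]), ([435.0, 202.0], 0.44, [554.7, -297.6])]
top glue [([302.0, 142.0], 0.61, [718.1, 48.2])]
top tape [([455.0, 180.0], 0.81, [618.0, -360.6])]
top screwdriver [([432.0, 201.0], 0.74, [561.6, -300.3]), ([448.0, 260.0], 0.73, [405.0, -336.3]), ([309.0, 204.0], 0.36, [558.6, 32.5])]
top blue_driver [([219.0, 202.0], 0.26, [564.9, 274.8])]
scene feeder [([305.0, 243.0], 0.79, [548.4, 93.4])]
scene cap [([305.0, 218.0], 0.7, [565.8, 61.3]), ([297.0, 331.0], 0.43, [373.0, 413.1])]
scene mat [([259.0, 297.0], 0.8, [567.0, 263.8])]
scene switch_stand []
scene switch_roller [([304.0, 242.0], 0.56, [500.4, 176.2]), ([370.0, 169.0], 0.4, [539.2, -265.8])]
scene nut_a [([367.0, 251.0], 0.48, [431.8, -25.1]), ([392.0, 214.0], 0.47, [450.0, -244.9]), ([385.0, 237.0], 0.46, [418.3, -115.5])]
scene pump_bottle [([242.0, 230.0], 0.58, [719.2, 118.9])]
scene glue [([260.0, 222.0], 0.79, [704.0, 65.1]), ([370.0, 167.0], 0.53, [602.3, -420.5])]
scene tape []
scene screwdriver [([417.0, 203.0], 0.66, [409.3, -346.8])]
scene blue_driver [([296.0, 330.0], 0.98, [427.4, 329.8]), ([245.0, 226.0], 0.37, [766.6, 50.4])]
1.2 [ 141.15764406 -608.86892843  214.66422658] [3.14150253e+00 1.57732626e-05 2.27758597e-01] 1.0016475231345485
```

```bash
ls pics
```

```text
scene0.png
top0.png
```

```bash
python3 - <<'E'
import cv2
a=cv2.imread("pics/top0.png")[110:290,190:490];cv2.imwrite("pics/topc.png",cv2.resize(a,None,fx=2.66,fy=2.66,interpolation=cv2.INTER_CUBIC))
a=cv2.imread("pics/scene0.png")[140:360,200:480];cv2.imwrite("pics/scc.png",cv2.resize(a,None,fx=2.7,fy=2.7,interpolation=cv2.INTER_CUBIC))
E
```

```text
(no output)
```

View pics/topc.png

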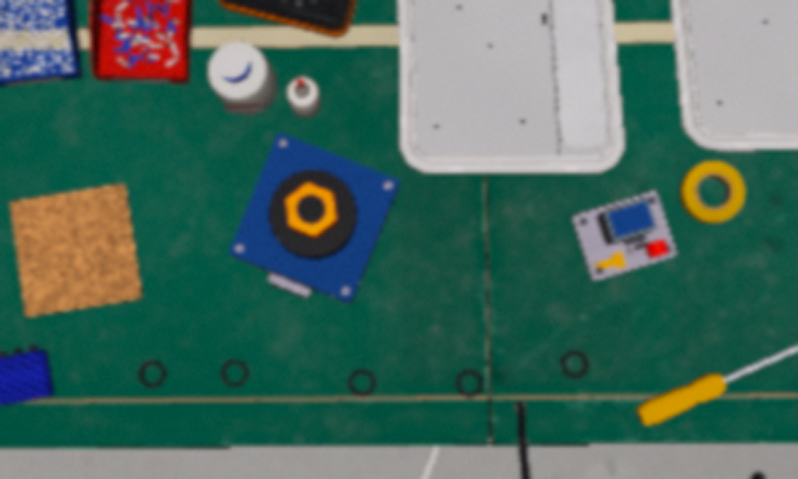

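View pics/scc.png

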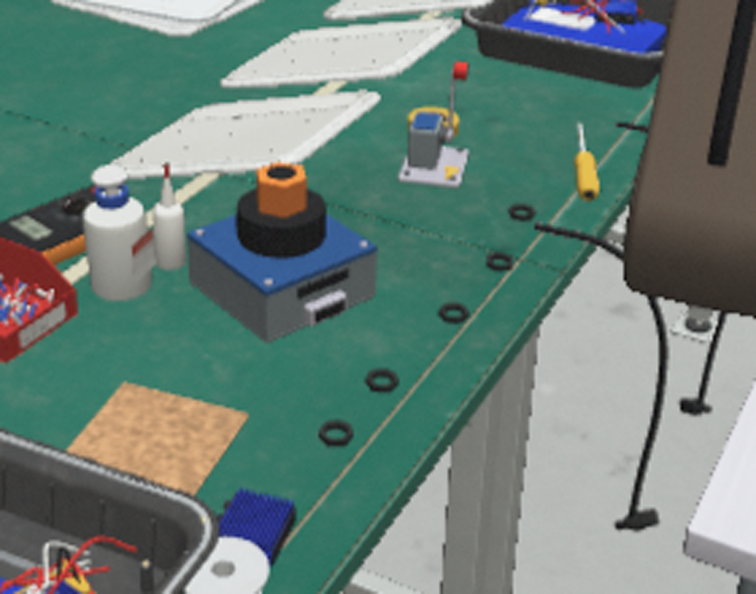

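The top crop shows five nuts in a row at crop pixels (152,374), (235,373), (362,382), (469,382) and (574,364). The cap is at (312,210), the mat at (76,250), and the switch foot at (625,235) with its yellow mark at (610,262) and red roller at (657,248). The scene crop agrees.

```bash
cat > m.py <<'E'
from h import *
import pickle
c=pickle.load(open("P.pkl","rb"))["top"]
print("top cam at",(-np.array(c["R"]).T@np.array(c["t"]).ravel()).round())
w=lambda u,v,z:ray(c,(190+u/2.66,110+v/2.66),z)
for i,p in enumerate([(152,374),(235,373),(362,382),(469,382),(574,364)]):print("nut",i,w(*p,4))
F=np.array([w(*p,60) for p in[(283,143),(389,185),(346,290),(239,248)]]);print("roof screws",F.tolist(),F.mean(0))
S=np.array([w(*p,5) for p in[(573,214),(655,191),(677,256),(595,280)]]);print("foot",S.tolist(),S.mean(0))
print("mark",w(610,262,5),"roller",w(657,248,125+5))
M=np.array([w(*p,4) for p in[(10,201),(125,184),(142,297),(27,317)]]);print("mat",M.mean(0))
f=c["frame"].astype(int);hsv=cv2.cvtColor(c["frame"],cv2.COLOR_BGR2HSV)
m=cv2.inRange(hsv,(8,150,120),(28,255,255));m[:, :285]=0;m[:,325:]=0;m[:170]=0;m[210:]=0
ys,xs=np.nonzero(m);hull=cv2.convexHull(np.c_[xs,ys].astype(np.float32)).reshape(-1,2)
print("hex centre",ray(c,(xs.mean(),ys.mean()),131))
H=np.array([ray(c,p,132)[:2] for p in hull]);
E=[(np.ptp(H@[np.cos(a),np.sin(a)]),i) for i,a in enumerate(np.radians(range(180)))]
tot=[(sum(E[(i+60*k)%180][0] for k in range(3))/3).round(1) for i in range(60)];print("width by angle",tot[::3],int(np.argmin(tot)))
E
python3 m.py
```

```text
top cam at [ 453.  -21. 1384.]
nut 0 [434.3 201.    4. ]
nut 1 [434.5 116.6   4. ]
nut 2 [424.2 -12.2   4. ]
nut 3 [ 423.2 -120.5    4. ]
nut 4 [ 440.2 -226.9    4. ]
roof screws [[660.9, 62.9, 60.0], [617.9, -41.3, 60.0], [515.0, 2.1, 60.0], [557.4, 106.7, 60.0]] [587.8  32.6  60. ]
foot [[592.7, -229.4, 5.0], [615.3, -313.5, 5.0], [548.5, -333.8, 5.0], [525.0, -250.1, 5.0]] [ 570.375 -281.7      5.   ]
mark [ 543.2 -265.8    5. ] roller [ 547.5 -287.3  130. ]
mat [562.05 279.45   4.  ]
hex centre [588.1  33.8 131. ]
width by angle [np.float64(50.2), np.float64(50.4), np.float64(50.5), np.float64(50.4), np.float64(50.2), np.float64(49.9), np.float64(49.6), np.float64(49.3), np.float64(48.8), np.float64(48.2), np.float64(47.5), np.float64(47.0), np.float64(46.6), np.float64(46.5), np.float64(47.1), np.float64(47.8), np.float64(48.6), np.float64(49.2), np.float64(49.7), np.float64(50.0)] 37
```

Request:
jog_arm(targets=[{"turn": [0,0,1],"slide": [47,29,0],"claw": 0},{"turn": [0,0,1],"slide": [47,29,0],"claw": 0},{"turn": [0,0,0],"slide": [47,29,0],"claw": 0},{"turn": [0,0,0],"slide": [47,29,0],"claw": 0},{"turn": [0,0,0],"slide": [47,29,0],"claw": 0}])

```text
t: 1.82
eef_pos: [377.6, -462.8, 214.8]
tcp_rot: [3.141, -0.0, 0.263]
ft_force: [0.4, 0.0, -0.1]
opening: 0.532
grip_force: 0.0
```

Request:
jog_arm(targets=[{"turn": [0,0,0],"slide": [48,29,0],"claw": 0},{"turn": [0,0,0],"slide": [48,30,0],"claw": 0},{"turn": [0,0,0],"slide": [48,30,0],"claw": 0},{"turn": [0,0,0],"slide": [48,30,-15],"claw": 0},{"turn": [0,0,0],"slide": [0,0,0],"claw": 0}])

```text
t: 2.45
eef_pos: [570.4, -342.1, 198.1]
tcp_rot: [-3.14, 0.001, 0.267]
ft_force: [-1.2, -0.0, 0.5]
opening: 0.026
grip_force: 0.0
```

```bash
python3 - <<'E'
from h import *
for n in("wrist","top"):
    c=read_camera(n);f=c["frame"];cv2.imwrite(f"pics/{n}1.png",f)
    hsv=cv2.cvtColor(f,cv2.COLOR_BGR2HSV)
    m=cv2.inRange(hsv,(0,170,90),(6,255,255))|cv2.inRange(hsv,(175,170,90),(180,255,255))
    k,l,s,ce=cv2.connectedComponentsWithStats(m)
    for i in range(1,k):
        if s[i,4]>8: print(n,s[i],ray(c,ce[i],125))
    print(look_for("switch_roller",n)[:2])
E
```

```text
wrist [222 216  29  23 539] [ 543.7 -287.8  125. ]
[{'xy': [242.3, 219.4], 'conf': 0.75}]
top [19 77  6 11 18] [870.3 762.  125. ]
top [23 87  5  7 26] [849.6 750.1 125. ]
top [225  88  37  53 849] [779.2 187.4 125. ]
top [28 95  7  9 27] [826.4 734.  125. ]
top [225  94   1  10  10] [819.8 238.6 125. ]
top [316 100   5   4  16] [808.6   3.2 125. ]
top [227 103  14  13  82] [793.2 221.8 125. ]
top [ 32 106   6   9  30] [798.7 723.7 125. ]
top [247 108   6   3  15] [791.6 176.5 125. ]
top [236 110   9   8  34] [781.  201.9 125. ]
top [ 21 115  10   6  31] [776.9 746.3 125. ]
top [ 33 118   8   4  15] [771.6 718.7 125. ]
top [240 127   4   3   9] [742.8 196.9 125. ]
top [433 201   8   5  32] [ 548.5 -287.2  125. ]
top [139 232   8   5  20] [479.3 444.5 125. ]
top [144 233  13   6  17] [476.7 421.9 125. ]
[{'xy': [434.9, 205.0], 'conf': 0.55}]
```

View pics/wrist1.png

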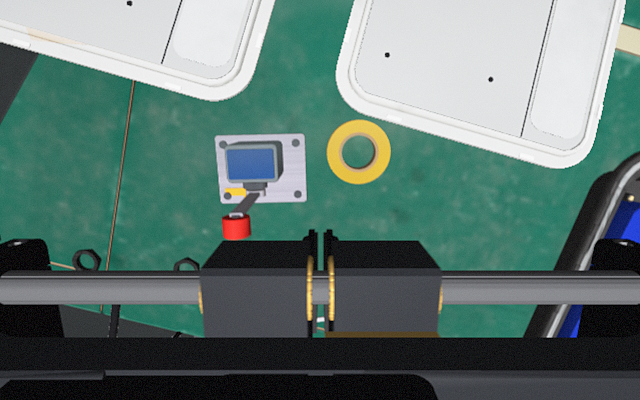

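Request:
jog_arm(targets=[{"turn": [0,0,0],"slide": [-4,-2,-50],"claw": 0},{"turn": [0,0,0],"slide": [-4,-2,-50],"claw": 0},{"turn": [0,0,0],"slide": [-3,11,0],"claw": 0},{"turn": [0,0,0],"slide": [-3,11,0],"claw": 0},{"turn": [0,0,0],"slide": [-1,5,0],"claw": 0}])

```text
t: 3.28
eef_pos: [553.8, -321.6, 102.2]
tcp_rot: [3.139, -0.002, 0.263]
ft_force: [0.6, 0.9, 0.6]
opening: 0.008
grip_force: 0.0
```

Request:
jog_arm(targets=[{"turn": [0,0,0],"slide": [-2,8,0],"claw": 0},{"turn": [0,0,0],"slide": [-2,8,0],"claw": 0},{"turn": [0,0,0],"slide": [-2,8,0],"claw": 0},{"turn": [0,0,0],"slide": [-2,8,0],"claw": 0},{"turn": [0,0,0],"slide": [-2,8,0],"claw": 0}])

```text
t: 3.9
eef_pos: [543.0, -281.4, 99.6]
tcp_rot: [3.142, 0.0, 0.263]
ft_force: [1.2, -0.0, -0.6]
opening: 0.005
grip_force: 0.4
```

Request:
jog_arm(targets=[{"turn": [0,0,0],"slide": [-2,8,0],"claw": 0},{"turn": [0,0,0],"slide": [-2,8,0],"claw": 0},{"turn": [0,0,0],"slide": [-1,4,0],"claw": 0},{"turn": [0,0,0],"slide": [0,0,0],"claw": 0},{"turn": [0,0,0],"slide": [0,0,0],"claw": 0}])

```text
t: 4.53
eef_pos: [538.3, -262.0, 99.8]
tcp_rot: [3.141, -0.0, 0.263]
ft_force: [0.5, -0.1, 2.0]
opening: 0.008
grip_force: 0.7
```

```bash
python3 - <<'E'
from h import *
for n in("wrist","scene"):
    c=read_camera(n);f=c["frame"]
    cv2.imwrite(f"pics/{n}2.png",f)
    print(n,look_for("switch_roller",n)[:2])
a=cv2.imread("pics/scene2.png")[130:260,330:470];b=cv2.imread("pics/wrist2.png")
a=cv2.resize(a,(400,400));cv2.imwrite("pics/c2.png",np.hstack([a,cv2.resize(b[:,120:520],(400,400))]))
E
```

```text
wrist [{'xy': [334.6, 222.5], 'conf': 0.55}]
scene [{'xy': [368.1, 253.2], 'conf': 0.49}]
```

View pics/c2.png

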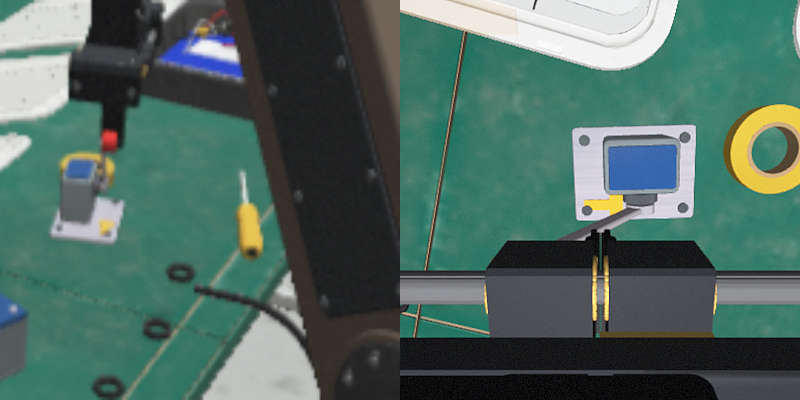

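```bash
python3 - <<'E'
from h import *
c=read_camera("scene");f=c["frame"];hsv=cv2.cvtColor(f,cv2.COLOR_BGR2HSV)
m=cv2.inRange(hsv,(0,150,90),(6,255,255))|cv2.inRange(hsv,(175,150,90),(180,255,255))
m[:, :355]=0;m[:,385:]=0;m[:150]=0;m[200:]=0
ys,xs=np.nonzero(m);print(xs.mean(),ys.mean())
for a in(0,.3,.5,.6,.7,.8,.9):print(a,proj(c,[546-.264*80*np.sin(a),-288+.964*80*np.sin(a),45+80*np.cos(a)]))
E
```

```text
367.84375 175.09375
0 [370.7 166.1]
0.3 [369.4 170.2]
0.5 [368.5 174.1]
0.6 [368.  176.3]
0.7 [367.6 178.7]
0.8 [367.2 181.2]
0.9 [366.7 183.8]
```

Request:
jog_arm(targets=[{"turn": [0,0,0],"slide": [-2,6,-4],"claw": 0},{"turn": [0,0,0],"slide": [-2,6,-4],"claw": 0},{"turn": [0,0,0],"slide": [0,0,0],"claw": 0},{"turn": [0,0,0],"slide": [0,0,0],"claw": 0},{"turn": [0,0,0],"slide": [2,-8,0],"claw": 0}])

```text
t: 5.4
eef_pos: [536.3, -257.9, 91.8]
tcp_rot: [-3.142, 0.0, 0.263]
ft_force: [-0.3, 0.7, 2.0]
opening: 0.004
grip_force: 0.8
```

Request:
jog_arm(targets=[{"turn": [0,0,0],"slide": [3,-11,0],"claw": 0},{"turn": [0,0,0],"slide": [3,-11,0],"claw": 0},{"turn": [0,0,0],"slide": [3,-11,0],"claw": 0},{"turn": [0,0,0],"slide": [3,-11,0],"claw": 0},{"turn": [0,0,0],"slide": [3,-11,0],"claw": 0}])

```text
t: 6.02
eef_pos: [551.2, -313.6, 91.5]
tcp_rot: [-3.141, 0.0, 0.263]
ft_force: [0.3, -0.2, 0.4]
opening: 0.005
grip_force: 0.0
```

Request:
jog_arm(targets=[{"turn": [0,0,0],"slide": [4,-15,0],"claw": 0},{"turn": [0,0,0],"slide": [4,-15,0],"claw": 0},{"turn": [0,0,0],"slide": [2,-10,30],"claw": 0},{"turn": [0,0,0],"slide": [0,0,60],"claw": 50},{"turn": [0,0,0],"slide": [0,0,60],"claw": 100}])

```text
t: 6.65
eef_pos: [561.0, -353.5, 243.2]
tcp_rot: [-3.141, 0.0, 0.262]
ft_force: [0.4, -0.6, -0.4]
opening: 0.158
grip_force: 0.0
```

```bash
python3 - <<'E'
from h import *
s=state();print(np.round(s["joints"],3),s["tcp_rot"])
E
```

```text
[-0.662  0.523  1.421 -0.     1.198  0.647] [-3.14105379e+00  4.98518650e-04  2.62330036e-01]
```

Request:
jog_arm(targets=[{"turn": [0,0,0],"slide": [3,60,0],"claw": 100},{"turn": [0,0,0],"slide": [3,60,0],"claw": 100},{"turn": [0,0,0],"slide": [3,60,0],"claw": 100},{"turn": [0,0,0],"slide": [3,60,0],"claw": 100},{"turn": [0,0,0],"slide": [3,60,0],"claw": 100}])

```text
t: 7.28
eef_pos: [576.4, -51.5, 241.9]
tcp_rot: [3.141, -0.0, 0.262]
ft_force: [0.1, -0.0, -0.1]
opening: 0.686
grip_force: 0.0
```

```bash
python3 - <<'E'
from h import *
s=state();print(np.round(s["joints"],3),s["tcp_rot"],s["eef_pos"])
E
```

```text
[-0.203  0.398  1.641 -0.     1.102  1.105] [ 3.14134618e+00 -3.32197939e-04  2.62387093e-01] [576.41287294 -51.45931329 241.92800402]
```

Request:
jog_arm(targets=[{"turn": [0,0,-9.6],"slide": [2,12,0],"claw": 100},{"turn": [0,0,-9.6],"slide": [2,12,0],"claw": 100},{"turn": [0,0,-9.6],"slide": [2,12,0],"claw": 100},{"turn": [0,0,-9.6],"slide": [2,12,0],"claw": 100},{"turn": [0,0,-9.6],"slide": [2,12,0],"claw": 100}])

```text
t: 7.9
eef_pos: [586.6, 7.1, 241.8]
tcp_rot: [3.142, -0.0, -0.581]
ft_force: [-0.4, 0.4, 0.5]
opening: 0.999
grip_force: 0.0
```

Request:
jog_arm(targets=[{"turn": [0,0,-9.5],"slide": [1,12,0],"claw": 100},{"turn": [0,0,-9.5],"slide": [1,12,0],"claw": 100},{"turn": [0,0,0],"slide": [0,0,0],"claw": 100},{"turn": [0,0,0],"slide": [0,0,0],"claw": 100}])

```text
t: 8.4
eef_pos: [588.3, 30.6, 241.7]
tcp_rot: [3.141, -0.0, -0.903]
ft_force: [1.2, 0.1, 0.1]
opening: 1.001
grip_force: 0.0
```

```bash
python3 - <<'E'
from h import *
c=read_camera("wrist");f=c["frame"];cv2.imwrite("pics/wrist3.png",f)
hsv=cv2.cvtColor(f,cv2.COLOR_BGR2HSV)
m=cv2.inRange(hsv,(8,150,100),(22,255,255));k,l,s,ce=cv2.connectedComponentsWithStats(m)
i=1+np.argmax(s[1:,4]);print(s[i],ce[i],ray(c,ce[i],132),look_for("cap","wrist")[:1])
print(proj(c,[588,33,132]),proj(c,[588,33,98]),np.round(state()["joints"],3),state()["tcp_rot"])
E
```

```text
[  87    0  106  123 1175] [152.22723404  71.76680851] [745.4  29.6 132. ] [{'xy': [318.5, 195.6], 'conf': 0.8}]
[317.5 204. ] [317.7 195.1] [-0.06   0.414  1.615 -0.     1.113  2.415] [ 3.14149906e+00 -7.26779850e-05 -9.04717506e-01]
```

View pics/wrist3.png

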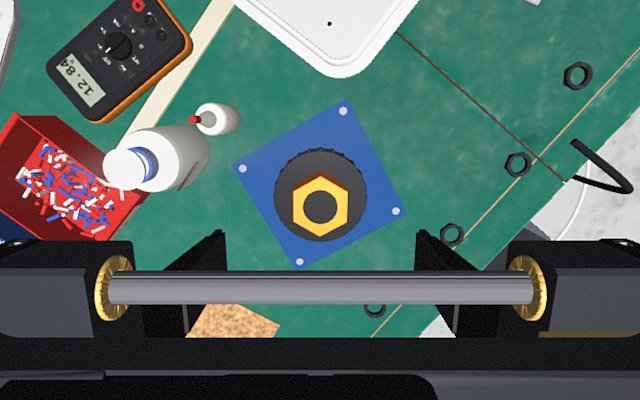

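Request:
jog_arm(targets=[{"turn": [0,0,0],"slide": [0,2,-50],"claw": 100},{"turn": [0,0,0],"slide": [0,0,-45],"claw": 100},{"turn": [0,0,0],"slide": [0,0,-30],"claw": 100},{"turn": [0,0,0],"slide": [0,0,-14],"claw": 60},{"turn": [0,0,0],"slide": [0,0,0],"claw": 40}])

```text
t: 9.12
eef_pos: [588.2, 32.9, 102.5]
tcp_rot: [3.141, 0.0, -0.906]
ft_force: [0.1, 0.3, 0.3]
opening: 0.846
grip_force: 0.0
```

Request:
jog_arm(targets=[{"turn": [0,0,0],"slide": [0,0,0],"claw": 30},{"turn": [0,0,0],"slide": [0,0,0],"claw": 30},{"turn": [0,0,0],"slide": [0,0,0],"claw": 30},{"turn": [0,0,0],"slide": [0,0,0],"claw": 30}])

```text
t: 9.62
eef_pos: [588.2, 33.1, 103.1]
tcp_rot: [-3.141, -0.0, -0.907]
ft_force: [-0.7, -0.6, 2.6]
opening: 0.462
grip_force: 30.0
```

Request:
jog_arm(targets=[{"turn": [0,0,10],"slide": [0,0,0.7],"claw": 30},{"turn": [0,0,10],"slide": [0,0,0.7],"claw": 30},{"turn": [0,0,10],"slide": [0,0,0.7],"claw": 30},{"turn": [0,0,10],"slide": [0,0,0.7],"claw": 30},{"turn": [0,0,10],"slide": [0,0,0.7],"claw": 30}])

```text
t: 10.25
eef_pos: [588.1, 33.2, 106.1]
tcp_rot: [3.142, 0.0, -0.028]
ft_force: [-0.1, 0.7, -1.3]
opening: 0.46
grip_force: 30.0
```

Request:
jog_arm(targets=[{"turn": [0,0,10],"slide": [0,0,0.7],"claw": 30},{"turn": [0,0,10],"slide": [0,0,0.7],"claw": 30},{"turn": [0,0,10],"slide": [0,0,0.7],"claw": 30},{"turn": [0,0,10],"slide": [0,0,0.7],"claw": 30},{"turn": [0,0,10],"slide": [0,0,0.7],"claw": 30}])

```text
t: 10.88
eef_pos: [588.2, 34.3, 109.7]
tcp_rot: [-3.141, -0.001, 0.844]
ft_force: [1.7, 9.6, -1.1]
opening: 0.461
grip_force: 30.0
```

Request:
jog_arm(targets=[{"turn": [0,0,10],"slide": [0,0.5,0.7],"claw": 30},{"turn": [0,0,10],"slide": [0,0.5,0.7],"claw": 30},{"turn": [0,0,10],"slide": [0,0,0.7],"claw": 30},{"turn": [0,0,10],"slide": [0,0,0.7],"claw": 30},{"turn": [0,0,10],"slide": [0,0,0.7],"claw": 30}])

```text
t: 11.5
eef_pos: [586.8, 35.3, 112.9]
tcp_rot: [-3.139, -0.002, 1.716]
ft_force: [-5.3, 7.3, 1.8]
opening: 0.459
grip_force: 30.0
```

Request:
jog_arm(targets=[{"turn": [0,0,10],"slide": [0,0,0.7],"claw": 30},{"turn": [0,0,10],"slide": [0,0,0.7],"claw": 30},{"turn": [0,0,10],"slide": [0,0,0.7],"claw": 30},{"turn": [0,0,10],"slide": [0,0,0.7],"claw": 30},{"turn": [0,0,10],"slide": [0,0,0.7],"claw": 30}])

```text
t: 12.12
eef_pos: [585.8, 34.7, 116.3]
tcp_rot: [-3.139, -0.005, 2.589]
ft_force: [-10.7, 0.6, 3.6]
opening: 0.463
grip_force: 30.0
```

Request:
jog_arm(targets=[{"turn": [0,0,10],"slide": [-0.5,-0.5,0.8],"claw": 30},{"turn": [0,0,10],"slide": [-0.5,-0.5,0.8],"claw": 30},{"turn": [0,0,10],"slide": [0,0,0.8],"claw": 30},{"turn": [0,0,10],"slide": [0,0,0.8],"claw": 30},{"turn": [0,0,10],"slide": [0,0,0.8],"claw": 30}])

```text
t: 12.75
eef_pos: [585.5, 33.4, 120.2]
tcp_rot: [3.14, -0.004, -2.821]
ft_force: [-4.6, 0.1, -0.7]
opening: 0.461
grip_force: 30.0
```

Request:
jog_arm(targets=[{"turn": [0,0,10],"slide": [0,0,0.8],"claw": 30},{"turn": [0,0,10],"slide": [0,0,0.8],"claw": 30},{"turn": [0,0,5],"slide": [0,0,0.8],"claw": 30},{"turn": [0,0,0],"slide": [0,0,2],"claw": 30},{"turn": [0,0,0],"slide": [0,0,2],"claw": 30}])

```text
t: 13.38
eef_pos: [586.0, 33.0, 126.5]
tcp_rot: [3.139, -0.002, -2.392]
ft_force: [-5.1, -1.5, -4.6]
opening: 0.459
grip_force: 30.0
```

Request:
jog_arm(targets=[{"turn": [0,0,0],"slide": [0,0,4],"claw": 30},{"turn": [0,0,0],"slide": [0,0,6],"claw": 30},{"turn": [0,0,0],"slide": [0,0,6],"claw": 30}])

```text
t: 13.75
eef_pos: [587.9, 33.2, 143.9]
tcp_rot: [-3.14, 0.001, -2.391]
ft_force: [0.9, 0.3, -1.4]
opening: 0.46
grip_force: 30.0
```

Request:
jog_arm(targets=[{"turn": [0,0,0],"slide": [0,0,30],"claw": 30},{"turn": [0,0,0],"slide": [-5,45,0],"claw": 30},{"turn": [0,0,0],"slide": [-5,50,0],"claw": 30},{"turn": [0,0,0],"slide": [-6,50,0],"claw": 30},{"turn": [0,0,0],"slide": [-5,50,0],"claw": 30}])

```text
t: 14.38
eef_pos: [566.3, 229.9, 173.9]
tcp_rot: [-3.141, 0.002, -2.391]
ft_force: [1.1, 0.7, -1.2]
opening: 0.46
grip_force: 30.0
```

Request:
jog_arm(targets=[{"turn": [0,0,0],"slide": [-5,51,0],"claw": 30},{"turn": [0,0,0],"slide": [0,0,-40],"claw": 30},{"turn": [0,0,0],"slide": [0,0,-40],"claw": 30},{"turn": [0,0,0],"slide": [0,0,-30],"claw": 30},{"turn": [0,0,0],"slide": [0,0,-10],"claw": 30}])

```text
t: 15.0
eef_pos: [561.0, 279.1, 52.0]
tcp_rot: [3.141, -0.001, -2.391]
ft_force: [0.9, 0.0, -0.6]
opening: 0.459
grip_force: 30.0
```

Request:
jog_arm(targets=[{"turn": [0,0,0],"slide": [0,0,-5],"claw": 30},{"turn": [0,0,0],"slide": [0,0,-2],"claw": 30},{"turn": [0,0,0],"slide": [0,0,0],"claw": 30}])

```text
t: 15.38
eef_pos: [561.5, 279.3, 46.9]
tcp_rot: [-3.141, 0.001, -2.39]
ft_force: [0.0, -0.4, -2.6]
opening: 0.462
grip_force: 30.0
```

Request:
jog_arm(targets=[{"turn": [0,0,0],"slide": [0,0,-1.5],"claw": 30},{"turn": [0,0,0],"slide": [0,0,-1],"claw": 30},{"turn": [0,0,0],"slide": [0,0,-1],"claw": 30},{"turn": [0,0,0],"slide": [0,0,0],"claw": 30}])

```text
t: 15.88
eef_pos: [561.2, 279.1, 43.1]
tcp_rot: [-3.142, 0.0, -2.39]
ft_force: [-2.9, -1.6, 4.2]
opening: 0.46
grip_force: 30.0
```

Request:
jog_arm(targets=[{"turn": [0,0,0],"slide": [0,0,0],"claw": 60},{"turn": [0,0,0],"slide": [0,0,0],"claw": 80},{"turn": [0,0,0],"slide": [0,0,0],"claw": 90},{"turn": [0,0,0],"slide": [0,0,10],"claw": 90},{"turn": [0,0,0],"slide": [0,0,60],"claw": 90}])

```text
t: 16.5
eef_pos: [559.8, 278.5, 110.9]
tcp_rot: [3.139, -0.006, -2.39]
ft_force: [1.1, 1.1, 0.9]
opening: 0.886
grip_force: 0.0
```

Request:
jog_arm(targets=[{"turn": [0,0,-10],"slide": [-20,-10,60],"claw": 70},{"turn": [0,0,-10],"slide": [-30,-20,10],"claw": 50},{"turn": [0,0,-10],"slide": [-30,-20,0],"claw": 50},{"turn": [0,0,-10],"slide": [-30,-20,0],"claw": 50},{"turn": [0,0,-10],"slide": [-10,-10,0],"claw": 50}])

```text
t: 17.12
eef_pos: [440.2, 198.6, 182.0]
tcp_rot: [3.141, 0.0, 3.015]
ft_force: [-0.1, 0.9, 0.1]
opening: 0.501
grip_force: 0.0
```

```bash
python3 - <<'E'
from h import *
for n in("top","wrist"):
    c=read_camera(n);f=c["frame"];cv2.imwrite(f"pics/{n}4.png",f)
    for q,z in(("cap",40),("nut_a",4)):
        print(n,q,[(np.round(d["xy"],0).tolist(),round(d["conf"],2),ray(c,d["xy"],z)[:2].tolist()) for d in look_for(q,n) if d["conf"]>.2])
a=cv2.resize(cv2.imread("pics/top4.png")[130:290,190:470],(800,457))
b=cv2.imread("pics/wrist4.png")[:240]
cv2.imwrite("pics/c4.png",np.vstack([cv2.resize(a,(525,300)),cv2.resize(b,(525,197))]))
s=state();print(np.round(s["joints"],2),s["eef_pos"],s["tcp_rot"])
E
```

```text
top cap [([217.0, 202.0], 0.66, [564.9, 275.5])]
top nut_a [([368.0, 251.0], 0.49, [431.2, -124.1]), ([275.0, 254.0], 0.46, [423.7, 125.1])]
wrist cap [([408.0, 263.0], 0.51, [516.8, 272.2])]
wrist nut_a [([99.0, 195.0], 0.95, [424.8, -19.9]), ([10.0, 204.0], 0.71, [422.6, -110.4]), ([245.0, 182.0], 0.65, [428.6, 126.4]), ([323.0, 186.0], 0.57, [442.0, 201.6])]
[ 0.29  0.34  1.93  0.    0.87 -1.16] [442.31479934 199.74003849 181.33333003] [3.14121606e+00 6.67097053e-04 3.02353382e+00]
```

View pics/c4.png

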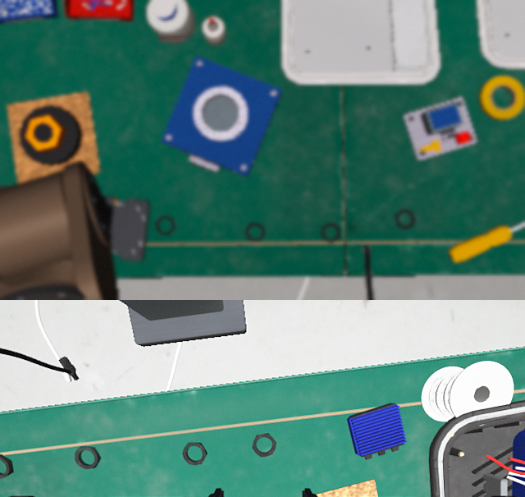

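Cap stands upright on the mat, centred (crop (45,133)); neck is open; five nuts still in the row.

```bash
cat >> h.py <<'E'
def nuts(c,zt=8):
    hsv=cv2.cvtColor(c["frame"],cv2.COLOR_BGR2HSV)
    m=((hsv[...,2]<75)&(hsv[...,1]<140)).astype(np.uint8)
    cs,_=cv2.findContours(m,cv2.RETR_EXTERNAL,cv2.CHAIN_APPROX_NONE);out=[]
    for k in cs:
        k=k.reshape(-1,2)
        if len(k)<20 or k.max(0)[0]>638 or k.max(1).min()<1: continue
        W=np.array([ray(c,p,zt/2)[:2] for p in k]);d=np.ptp(W,axis=0)
        if not(22<d[0]<42 and 22<d[1]<42): continue
        w=np.array([np.ptp(W@[np.cos(a),np.sin(a)]) for a in np.radians(range(180))])
        t=w[:60]+w[60:120]+w[120:];t=t+np.roll(t,1)+np.roll(t,-1)
        M=cv2.moments(cv2.convexHull(W.astype(np.float32)))
        out.append(([round(M["m10"]/M["m00"],1),round(M["m01"]/M["m00"],1)],int(np.argmin(t)),w.min().round(1),w.max().round(1),k.mean(0).round().tolist()))
    return out
E
cat > n.py <<'E'
from h import *
c=read_camera("wrist");cv2.imwrite("pics/w.png",c["frame"])
for o in nuts(c):print(o)
s=state();print(s["t"],np.round(s["eef_pos"],1),round(np.degrees(s["tcp_rot"][2]),1),np.round(s["joints"],2))
E
python3 n.py
```

```text
([422.8, -10.5], 59, np.float64(23.0), np.float64(29.8), [107.0, 193.0])
([432.6, 117.3], 53, np.float64(24.1), np.float64(28.4), [238.0, 188.0])
17.475 [442.2 199.7 181.1] 173.2 [ 0.29  0.34  1.93  0.    0.87 -1.16]
```

```bash
python3 - <<'E'
import cv2
f=cv2.imread("pics/w.png")
cv2.imwrite("pics/w0c.png",cv2.resize(f[150:230,210:370],(800,400),interpolation=cv2.INTER_CUBIC))
E
```

```text
(no output)
```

View pics/w0c.png

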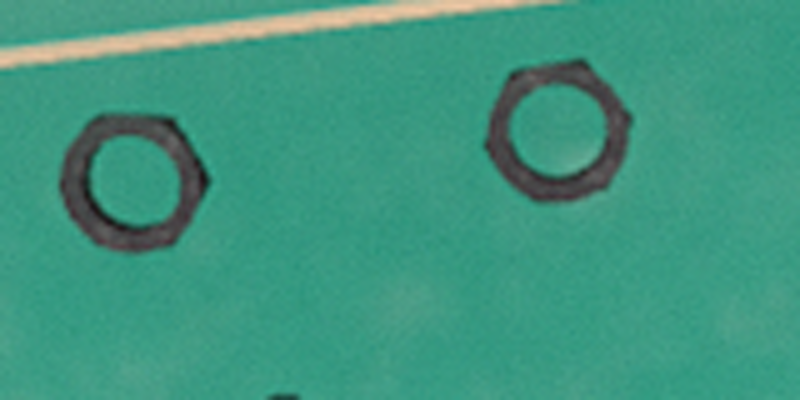

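```bash
sed -i 's/<75)&(hsv\[...,1\]<140/<100)\&(hsv[...,1]<110/' h.py; sed -i 's/22<d\[0\]<42 and 22<d\[1\]<42/20<d[0]<42 and 20<d[1]<42/' h.py; python3 n.py
```

```text
([421.7, -12.2], 49, np.float64(27.3), np.float64(31.2), [105.0, 191.0])
([432.3, 117.0], 50, np.float64(26.7), np.float64(29.0), [236.0, 186.0])
([432.2, 201.3], 7, np.float64(26.4), np.float64(28.4), [321.0, 176.0])
17.525 [442.1 199.7 181. ] 173.2 [ 0.29  0.34  1.93  0.    0.87 -1.16]
```

Request:
jog_arm(targets=[{"turn": [0,0,-9],"slide": [-5,1,-40],"claw": 50},{"turn": [0,0,-8],"slide": [-5,0.5,-50],"claw": 50},{"turn": [0,0,0],"slide": [0,0,-50],"claw": 50},{"turn": [0,0,0],"slide": [0,0,-30],"claw": 50},{"turn": [0,0,0],"slide": [0,0,-6],"claw": 50}])

```text
t: 18.15
eef_pos: [431.1, 200.8, 3.5]
tcp_rot: [-3.14, -0.002, 2.725]
ft_force: [-0.4, -0.7, 0.5]
opening: 0.499
grip_force: 0.0
```

Request:
jog_arm(targets=[{"turn": [0,0,0],"slide": [0,0,-2],"claw": 20},{"turn": [0,0,0],"slide": [0,0,0],"claw": 20},{"turn": [0,0,0],"slide": [0,0,0],"claw": 20},{"turn": [0,0,0],"slide": [0,0,0],"claw": 20}])

```text
t: 18.65
eef_pos: [432.2, 201.1, 4.1]
tcp_rot: [3.14, 0.002, 2.724]
ft_force: [-0.5, -0.1, 7.7]
opening: 0.272
grip_force: 30.0
```

Request:
jog_arm(targets=[{"turn": [0,0,0],"slide": [0,0,50],"claw": 20},{"turn": [0,0,0],"slide": [10,-10,58],"claw": 20},{"turn": [0,0,0],"slide": [36,-40,20],"claw": 20},{"turn": [0,0,0],"slide": [36,-39,0],"claw": 20},{"turn": [0,0,0],"slide": [36,-39,0],"claw": 20}])

```text
t: 19.27
eef_pos: [550.7, 71.5, 132.2]
tcp_rot: [3.141, 0.002, 2.724]
ft_force: [-0.1, 0.2, 0.9]
opening: 0.273
grip_force: 30.0
```

Request:
jog_arm(targets=[{"turn": [0,0,0],"slide": [36,-39,0],"claw": 20},{"turn": [0,0,0],"slide": [2,-1,0],"claw": 20},{"turn": [0,0,0],"slide": [0,0,-20],"claw": 20},{"turn": [0,0,0],"slide": [0,0,0],"claw": 20}])

```text
t: 19.77
eef_pos: [586.5, 33.4, 110.4]
tcp_rot: [-3.141, -0.002, 2.724]
ft_force: [-0.4, -0.8, 0.6]
opening: 0.27
grip_force: 30.0
```

Request:
jog_arm(targets=[{"turn": [0,0,0],"slide": [1.5,0,-11],"claw": 20},{"turn": [0,0,0],"slide": [0,0,0],"claw": 20},{"turn": [0,0,0],"slide": [0,0,0],"claw": 50},{"turn": [0,0,0],"slide": [0,0,0],"claw": 50},{"turn": [0,0,0],"slide": [0,0,0],"claw": 50}])

```text
t: 20.4
eef_pos: [589.2, 32.9, 100.4]
tcp_rot: [3.141, 0.0, 2.724]
ft_force: [-0.5, -0.4, -0.3]
opening: 0.486
grip_force: 0.0
```

Request:
jog_arm(targets=[{"turn": [0,0,0],"slide": [0,0,40],"claw": 50},{"turn": [0,0,0],"slide": [-25,20,40],"claw": 50},{"turn": [0,0,0],"slide": [-40,20,0],"claw": 50},{"turn": [0,0,0],"slide": [0,0,0],"claw": 50}])

```text
t: 20.9
eef_pos: [522.2, 73.9, 181.0]
tcp_rot: [3.141, 0.0, 2.725]
ft_force: [-0.2, 0.2, 0.2]
opening: 0.502
grip_force: 0.0
```

```bash
python3 n.py; python3 - <<'E'
from h import *
c=read_camera("top")
a=cv2.resize(c["frame"][160:280,210:450],(800,400),interpolation=cv2.INTER_CUBIC);b=cv2.resize(cv2.imread("pics/w.png"),(320,200))
a[:200,480:]=b;cv2.imwrite("pics/c5.png",a)
E
```

```text
([420.3, -120.7], 19, np.float64(26.5), np.float64(30.5), [96.0, 172.0])
([587.4, 324.1], 36, np.float64(31.3), np.float64(33.9), [587.0, 144.0])
([421.7, -12.3], 49, np.float64(26.0), np.float64(29.0), [195.0, 127.0])
([432.2, 117.4], 53, np.float64(26.5), np.float64(28.0), [325.0, 79.0])
20.95 [523.7  73.3 180.8] 156.1 [ 0.01  0.39  1.83  0.    0.91 -1.14]
```

View pics/c5.png

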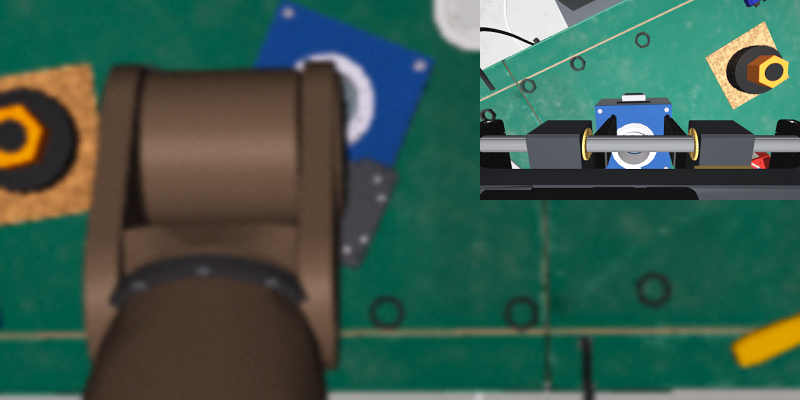

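The roof around the neck is clear, so nut 0 went in. The others are where expected; next is nut 1 at (432,117).

Request:
jog_arm(targets=[{"turn": [0,0,-7],"slide": [-45,22,0],"claw": 50},{"turn": [0,0,-7],"slide": [-46.5,22,-20],"claw": 50},{"turn": [0,0,0],"slide": [0,0,-55],"claw": 50},{"turn": [0,0,0],"slide": [0,0,-55],"claw": 50},{"turn": [0,0,0],"slide": [0,0,-30],"claw": 50}])

```text
t: 21.62
eef_pos: [432.8, 116.5, 17.6]
tcp_rot: [-3.14, -0.001, 2.479]
ft_force: [1.1, 0.3, 0.3]
opening: 0.5
grip_force: 0.0
```

Request:
jog_arm(targets=[{"turn": [0,0,0],"slide": [0,0,-16],"claw": 50},{"turn": [0,0,0],"slide": [0,0,-2],"claw": 30},{"turn": [0,0,0],"slide": [0,0,0],"claw": 20},{"turn": [0,0,0],"slide": [0,0,0],"claw": 20},{"turn": [0,0,0],"slide": [0,0,0],"claw": 20}])

```text
t: 22.25
eef_pos: [433.0, 116.9, 2.7]
tcp_rot: [3.141, 0.001, 2.479]
ft_force: [0.8, -0.7, -0.1]
opening: 0.273
grip_force: 30.0
```

Gripped. To the feeder: shift (155, -84).

Request:
jog_arm(targets=[{"turn": [0,0,0],"slide": [0,0,58],"claw": 20},{"turn": [0,0,0],"slide": [10,-5,58],"claw": 20},{"turn": [0,0,0],"slide": [48,-26,10],"claw": 20},{"turn": [0,0,0],"slide": [48,-26,0],"claw": 20},{"turn": [0,0,0],"slide": [49,-27,0],"claw": 20}])

```text
t: 22.88
eef_pos: [589.1, 32.0, 129.2]
tcp_rot: [3.141, 0.001, 2.479]
ft_force: [0.4, -0.2, -0.3]
opening: 0.271
grip_force: 30.0
```

Request:
jog_arm(targets=[{"turn": [0,0,0],"slide": [0,0,-20],"claw": 20},{"turn": [0,0,0],"slide": [0,0,-9],"claw": 20},{"turn": [0,0,0],"slide": [0,0,0],"claw": 20},{"turn": [0,0,0],"slide": [0,0,0],"claw": 20}])

```text
t: 23.38
eef_pos: [587.6, 33.2, 99.9]
tcp_rot: [3.141, 0.001, 2.48]
ft_force: [-0.3, -0.4, 0.1]
opening: 0.269
grip_force: 30.0
```

Request:
jog_arm(targets=[{"turn": [0,0,0],"slide": [0,0,0],"claw": 50},{"turn": [0,0,0],"slide": [0,0,0],"claw": 50},{"turn": [0,0,0],"slide": [0,0,0],"claw": 50},{"turn": [0,0,0],"slide": [0,0,40],"claw": 50},{"turn": [0,0,0],"slide": [-40,-10,40],"claw": 50}])

```text
t: 24.0
eef_pos: [548.5, 22.9, 179.7]
tcp_rot: [3.141, 0.0, 2.48]
ft_force: [0.5, -0.2, 1.0]
opening: 0.502
grip_force: 0.0
```

Request:
jog_arm(targets=[{"turn": [0,0,0],"slide": [-40,-15,0],"claw": 50},{"turn": [0,0,0],"slide": [-20,-15,0],"claw": 50},{"turn": [0,0,0],"slide": [0,0,0],"claw": 50},{"turn": [0,0,0],"slide": [0,0,0],"claw": 50}])

```text
t: 24.5
eef_pos: [488.5, -7.0, 179.3]
tcp_rot: [3.141, 0.001, 2.479]
ft_force: [-0.1, -0.1, 0.1]
opening: 0.503
grip_force: 0.0
```

```bash
python3 n.py
```

```text
([419.8, -120.7], 22, np.float64(26.5), np.float64(30.0), [188.0, 202.0])
([421.2, -11.8], 43, np.float64(26.3), np.float64(28.6), [273.0, 135.0])
24.55 [488.5  -6.9 179.1] 142.1 [-0.15  0.34  1.93  0.    0.87 -1.06]
```

Request:
jog_arm(targets=[{"turn": [0,0,-5],"slide": [-50,-5,0],"claw": 50},{"turn": [0,0,0],"slide": [-17,0,-30],"claw": 50},{"turn": [0,0,0],"slide": [0,0,-55],"claw": 50},{"turn": [0,0,0],"slide": [0,0,-50],"claw": 50},{"turn": [0,0,0],"slide": [0,0,-25],"claw": 50}])

```text
t: 25.18
eef_pos: [420.5, -11.7, 16.7]
tcp_rot: [-3.14, -0.002, 2.392]
ft_force: [0.7, -0.3, 1.0]
opening: 0.5
grip_force: 0.0
```

Request:
jog_arm(targets=[{"turn": [0,0,0],"slide": [0,0,-14.5],"claw": 50},{"turn": [0,0,0],"slide": [0,0,-2],"claw": 30},{"turn": [0,0,0],"slide": [0,0,0],"claw": 20},{"turn": [0,0,0],"slide": [0,0,0],"claw": 20},{"turn": [0,0,0],"slide": [0,0,0],"claw": 20}])

```text
t: 25.8
eef_pos: [420.9, -12.1, 3.1]
tcp_rot: [3.141, 0.001, 2.392]
ft_force: [-0.0, 0.4, -1.7]
opening: 0.267
grip_force: 30.0
```

Request:
jog_arm(targets=[{"turn": [0,0,0],"slide": [0,0,58],"claw": 20},{"turn": [0,0,0],"slide": [8,3,58],"claw": 20},{"turn": [0,0,0],"slide": [53,14,10],"claw": 20},{"turn": [0,0,0],"slide": [53,14,0],"claw": 20},{"turn": [0,0,0],"slide": [53,14,0],"claw": 20}])

```text
t: 26.42
eef_pos: [589.3, 33.4, 129.6]
tcp_rot: [3.141, 0.001, 2.392]
ft_force: [0.0, -0.2, 0.1]
opening: 0.272
grip_force: 30.0
```

Request:
jog_arm(targets=[{"turn": [0,0,0],"slide": [0,0,-20],"claw": 20},{"turn": [0,0,0],"slide": [0,0,-9],"claw": 20},{"turn": [0,0,0],"slide": [0,0,0],"claw": 20},{"turn": [0,0,0],"slide": [0,0,0],"claw": 20}])

```text
t: 26.92
eef_pos: [587.6, 32.7, 100.4]
tcp_rot: [3.141, 0.001, 2.392]
ft_force: [0.5, -0.3, -0.3]
opening: 0.271
grip_force: 30.0
```

Request:
jog_arm(targets=[{"turn": [0,0,0],"slide": [0,0,0],"claw": 50},{"turn": [0,0,0],"slide": [0,0,0],"claw": 50},{"turn": [0,0,0],"slide": [0,0,0],"claw": 50},{"turn": [0,0,0],"slide": [0,0,40],"claw": 50},{"turn": [0,0,0],"slide": [-30,-30,40],"claw": 50}])

```text
t: 27.55
eef_pos: [558.2, 3.5, 180.2]
tcp_rot: [3.141, 0.0, 2.394]
ft_force: [0.6, -0.4, 0.9]
opening: 0.503
grip_force: 0.0
```

Request:
jog_arm(targets=[{"turn": [0,0,0],"slide": [-40,-45,0],"claw": 50},{"turn": [0,0,0],"slide": [-40,-45,0],"claw": 50},{"turn": [0,0,0],"slide": [0,-20,0],"claw": 50},{"turn": [0,0,0],"slide": [0,0,0],"claw": 50},{"turn": [0,0,0],"slide": [0,0,0],"claw": 50}])

```text
t: 28.18
eef_pos: [477.8, -106.6, 179.6]
tcp_rot: [3.141, -0.0, 2.392]
ft_force: [-0.4, -0.2, -0.7]
opening: 0.499
grip_force: 0.0
```

```bash
python3 n.py
```

```text
([419.9, -120.3], 20, np.float64(25.8), np.float64(28.1), [270.0, 152.0])
28.225 [ 477.9 -106.4  179.5] 137.1 [-0.35  0.34  1.93  0.    0.87 -1.18]
```

Request:
jog_arm(targets=[{"turn": [0,0,-9],"slide": [-40,-10,0],"claw": 50},{"turn": [0,0,-9],"slide": [-17.5,-4,-30],"claw": 50},{"turn": [0,0,-9],"slide": [0,0,-55],"claw": 50},{"turn": [0,0,0],"slide": [0,0,-50],"claw": 50},{"turn": [0,0,0],"slide": [0,0,-25],"claw": 50}])

```text
t: 28.85
eef_pos: [419.7, -120.0, 17.5]
tcp_rot: [-3.14, -0.002, 1.922]
ft_force: [-0.2, -0.3, 0.1]
opening: 0.496
grip_force: 0.0
```

Request:
jog_arm(targets=[{"turn": [0,0,0],"slide": [0,0,-14.5],"claw": 50},{"turn": [0,0,0],"slide": [0,0,-2],"claw": 30},{"turn": [0,0,0],"slide": [0,0,0],"claw": 20},{"turn": [0,0,0],"slide": [0,0,0],"claw": 20},{"turn": [0,0,0],"slide": [0,0,0],"claw": 20}])

```text
t: 29.48
eef_pos: [420.4, -121.2, 3.7]
tcp_rot: [3.141, 0.001, 1.921]
ft_force: [1.3, 1.0, 2.1]
opening: 0.272
grip_force: 30.0
```

Shift to the mouth: (168, 154).

Request:
jog_arm(targets=[{"turn": [0,0,0],"slide": [0,0,58],"claw": 20},{"turn": [0,0,0],"slide": [8,4,58],"claw": 20},{"turn": [0,0,0],"slide": [40,37,9],"claw": 20},{"turn": [0,0,0],"slide": [40,37,0],"claw": 20},{"turn": [0,0,0],"slide": [40,38,0],"claw": 20}])

```text
t: 30.1
eef_pos: [549.3, -3.9, 129.0]
tcp_rot: [3.14, 0.001, 1.92]
ft_force: [1.3, -0.5, 0.1]
opening: 0.268
grip_force: 30.0
```

Request:
jog_arm(targets=[{"turn": [0,0,0],"slide": [40,38,0],"claw": 20},{"turn": [0,0,0],"slide": [0,0,-20],"claw": 20},{"turn": [0,0,0],"slide": [0,0,-9],"claw": 20},{"turn": [0,0,0],"slide": [0,0,0],"claw": 20},{"turn": [0,0,0],"slide": [0,0,0],"claw": 20}])

```text
t: 30.72
eef_pos: [588.2, 32.3, 99.8]
tcp_rot: [3.141, 0.0, 1.92]
ft_force: [0.1, -0.6, 1.0]
opening: 0.267
grip_force: 30.0
```

Request:
jog_arm(targets=[{"turn": [0,0,0],"slide": [0,0,0],"claw": 50},{"turn": [0,0,0],"slide": [0,0,0],"claw": 50},{"turn": [0,0,0],"slide": [0,0,0],"claw": 50},{"turn": [0,0,0],"slide": [0,0,40],"claw": 50},{"turn": [0,0,0],"slide": [-30,-30,40],"claw": 50}])

```text
t: 31.35
eef_pos: [558.7, 3.4, 179.7]
tcp_rot: [3.141, -0.0, 1.923]
ft_force: [0.6, -0.3, -0.0]
opening: 0.5
grip_force: 0.0
```

Request:
jog_arm(targets=[{"turn": [0,0,0],"slide": [-22,-55,0],"claw": 50},{"turn": [0,0,0],"slide": [-22,-55,0],"claw": 50},{"turn": [0,0,0],"slide": [-22,-55,0],"claw": 50},{"turn": [0,0,0],"slide": [-10,-35,0],"claw": 50},{"turn": [0,0,0],"slide": [0,0,0],"claw": 50}])

```text
t: 31.98
eef_pos: [481.6, -199.1, 179.2]
tcp_rot: [3.141, 0.0, 1.917]
ft_force: [0.2, 0.3, -0.4]
opening: 0.497
grip_force: 0.0
```

```bash
python3 n.py
```

```text
([576.9, -318.0], 27, np.float64(8.6), np.float64(37.9), [367.0, 318.0])
([438.3, -226.9], 46, np.float64(27.1), np.float64(28.5), [270.0, 197.0])
32.025 [ 481.9 -197.8  179.2] 109.9 [-0.52  0.39  1.85  0.    0.9  -0.86]
```

Request:
jog_arm(targets=[{"turn": [0,0,9],"slide": [-30,-20,0],"claw": 50},{"turn": [0,0,9],"slide": [-13.5,-9,-30],"claw": 50},{"turn": [0,0,8],"slide": [0,0,-55],"claw": 50},{"turn": [0,0,0],"slide": [0,0,-50],"claw": 50},{"turn": [0,0,0],"slide": [0,0,-25],"claw": 50}])

```text
t: 32.65
eef_pos: [438.4, -224.5, 17.0]
tcp_rot: [-3.141, -0.003, 2.376]
ft_force: [-0.5, -0.6, -0.3]
opening: 0.501
grip_force: 0.0
```

Request:
jog_arm(targets=[{"turn": [0,0,0],"slide": [0,0,-14.5],"claw": 50},{"turn": [0,0,0],"slide": [0,0,-2],"claw": 30},{"turn": [0,0,0],"slide": [0,0,0],"claw": 20},{"turn": [0,0,0],"slide": [0,0,0],"claw": 20},{"turn": [0,0,0],"slide": [0,0,0],"claw": 20}])

```text
t: 33.28
eef_pos: [439.1, -226.3, 3.5]
tcp_rot: [3.141, 0.002, 2.374]
ft_force: [1.9, 1.7, 8.5]
opening: 0.273
grip_force: 30.0
```

Shift to the mouth: (149, 259).

Request:
jog_arm(targets=[{"turn": [0,0,0],"slide": [0,0,58],"claw": 20},{"turn": [0,0,0],"slide": [4,9,58],"claw": 20},{"turn": [0,0,0],"slide": [29,50,9],"claw": 20},{"turn": [0,0,0],"slide": [29,50,0],"claw": 20},{"turn": [0,0,0],"slide": [29,50,0],"claw": 20}])

```text
t: 33.9
eef_pos: [530.4, -65.7, 128.4]
tcp_rot: [3.141, 0.001, 2.374]
ft_force: [0.0, -1.4, 0.1]
opening: 0.269
grip_force: 30.0
```

Request:
jog_arm(targets=[{"turn": [0,0,0],"slide": [29,50,0],"claw": 20},{"turn": [0,0,0],"slide": [29,50,0],"claw": 20},{"turn": [0,0,0],"slide": [0,0,-20],"claw": 20},{"turn": [0,0,0],"slide": [0,0,-9],"claw": 20},{"turn": [0,0,0],"slide": [0,0,0],"claw": 20}])

```text
t: 34.52
eef_pos: [587.2, 32.3, 98.3]
tcp_rot: [-3.141, -0.001, 2.374]
ft_force: [-0.7, -0.6, -0.7]
opening: 0.27
grip_force: 30.0
```

Request:
jog_arm(targets=[{"turn": [0,0,0],"slide": [0,0,0],"claw": 20},{"turn": [0,0,0],"slide": [0,0,0],"claw": 20}])

```text
t: 34.78
eef_pos: [587.8, 32.4, 99.3]
tcp_rot: [3.141, 0.001, 2.374]
ft_force: [-0.5, 1.3, 0.1]
opening: 0.274
grip_force: 30.0
```

Request:
jog_arm(targets=[{"turn": [0,0,0],"slide": [0,0,0],"claw": 50},{"turn": [0,0,0],"slide": [0,0,0],"claw": 50},{"turn": [0,0,0],"slide": [0,0,0],"claw": 50},{"turn": [0,0,0],"slide": [0,0,40],"claw": 80},{"turn": [0,0,0],"slide": [0,0,60],"claw": 100}])

```text
t: 35.4
eef_pos: [586.9, 32.9, 198.4]
tcp_rot: [-3.139, -0.003, 2.375]
ft_force: [1.3, 0.3, 0.8]
opening: 0.658
grip_force: 0.0
```

Request:
jog_arm(targets=[{"turn": [0,0,0],"slide": [20,-20,40],"claw": 100},{"turn": [0,0,0],"slide": [20,-20,0],"claw": 100},{"turn": [0,0,0],"slide": [0,0,0],"claw": 100},{"turn": [0,0,0],"slide": [0,0,0],"claw": 100}])

```text
t: 35.9
eef_pos: [627.0, -6.8, 238.1]
tcp_rot: [-3.141, -0.001, 2.375]
ft_force: [0.1, 0.5, -0.5]
opening: 0.993
grip_force: 0.0
```

```bash
python3 n.py; python3 - <<'E'
from h import *
f=cv2.imread("pics/w.png");c=read_camera("wrist");t=read_camera("top")["frame"]
u,v=proj(c,[588,33,94]).astype(int);print(u,v)
x0,y0=max(u-70,0),max(v-70,0);a=cv2.convertScaleAbs(f[y0:y0+140,x0:x0+140],alpha=1.8,beta=20)
cv2.imwrite("pics/c6.png",np.hstack([cv2.resize(a,(400,400)),cv2.resize(f,(400,400))]))
cv2.imwrite("pics/top6.png",t)
E
```

```text
([586.1, 36.4], 16, np.float64(20.4), np.float64(34.8), [324.0, 124.0])
35.95 [627.   -6.6 238.1] 136.1 [-0.12  0.47  1.52  0.    1.15 -0.92]
323 129
```

View pics/c6.png

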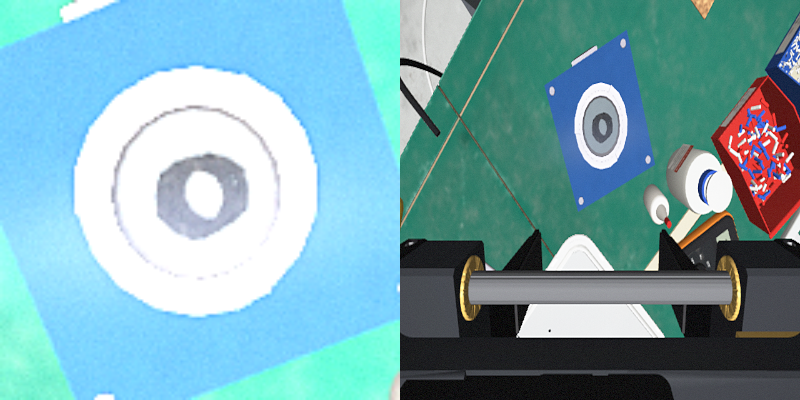

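```bash
python3 - <<'E'
from h import *
c=read_camera("wrist");f=c["frame"];u,v=323,129
g=cv2.cvtColor(f,cv2.COLOR_BGR2GRAY)[v-32:v+32,u-32:u+32]
print("cam",(-np.array(c["R"]).T@np.array(c["t"]).ravel()).round())
m=(g<85).astype(np.uint8);k,l,s,ce=cv2.connectedComponentsWithStats(m);i=1+np.argmax(s[1:,4]);print(s[i],np.percentile(g,[5,20,50,80]))
ct=np.argwhere(l==i)[:,::-1]+[u-32,v-32]
for z in(8,16,24,32,40,48,56,64):
    W=np.array([ray(c,p,z)[:2] for p in ct]);w=[np.ptp(W@[np.cos(a),np.sin(a)]) for a in np.radians(range(0,180,5))];print(z,round(min(w),1),round(max(w),1),W.mean(0).round(1))
a=cv2.resize(cv2.imread("pics/top6.png")[160:290,180:460],(800,371),interpolation=cv2.INTER_CUBIC)
b=cv2.resize(cv2.convertScaleAbs(f[v-25:v+25,u-25:u+25],alpha=1.2),(220,220),interpolation=cv2.INTER_CUBIC);a=cv2.copyMakeBorder(a,0,220,0,0,cv2.BORDER_CONSTANT);a[371:,:220]=b
cv2.imwrite("pics/c7.png",a)
E
```

```text
cam [580.  38. 408.]
[ 16  15  32  19 250] [ 79.75 117.   168.   246.  ]
8 17.8 34.2 [582.8  38.8]
16 17.5 33.5 [582.8  38.8]
24 17.1 32.8 [582.7  38.8]
32 16.6 32.2 [582.6  38.7]
40 16.4 31.5 [582.6  38.7]
48 16.0 30.8 [582.5  38.7]
56 15.7 30.1 [582.5  38.7]
64 15.3 29.4 [582.4  38.7]
```

View pics/c7.png

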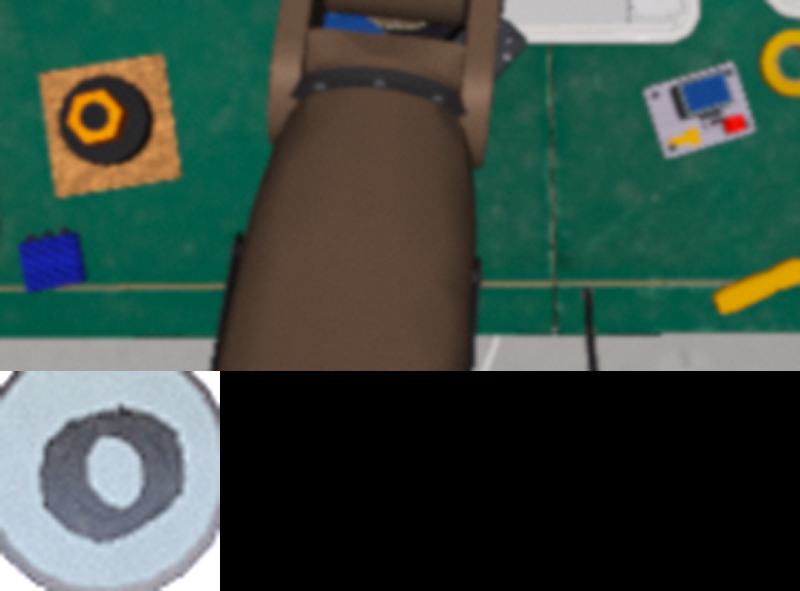

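The stack of black nuts sits inside the neck column (inset (112,470)), the bench shows none left, and the cap is on the mat. Now the second trip.

Request:
jog_arm(targets=[{"turn": [0,0,-10],"slide": [-5.5,-28.5,0],"claw": 50},{"turn": [0,0,-10],"slide": [-5.5,-28.5,0],"claw": 0},{"turn": [0,0,-10],"slide": [-5.5,-28.5,0],"claw": 0},{"turn": [0,0,-10],"slide": [-5.5,-28.5,0],"claw": 0},{"turn": [0,0,-10],"slide": [-5.5,-28.5,0],"claw": 0}])

```text
t: 36.72
eef_pos: [599.8, -150.1, 238.6]
tcp_rot: [-3.142, -0.0, 1.497]
ft_force: [-0.9, 0.1, 0.7]
opening: 0.529
grip_force: 0.0
```

Request:
jog_arm(targets=[{"turn": [0,0,-10],"slide": [-5.5,-28.5,0],"claw": 0},{"turn": [0,0,-10],"slide": [-5.5,-28.5,0],"claw": 0},{"turn": [0,0,-10],"slide": [-5.5,-28.5,0],"claw": 0},{"turn": [0,0,-10],"slide": [-5.5,-28.5,0],"claw": 0},{"turn": [0,0,-10],"slide": [-5.5,-28.5,0],"claw": 0}])

```text
t: 37.35
eef_pos: [572.4, -292.6, 238.6]
tcp_rot: [-3.141, 0.0, 0.624]
ft_force: [0.4, -0.8, -0.3]
opening: 0.024
grip_force: 0.0
```

Request:
jog_arm(targets=[{"turn": [0,0,-10],"slide": [-5,-28.5,0],"claw": 0},{"turn": [0,0,-10],"slide": [-5,-28.5,0],"claw": 0},{"turn": [0,0,-1],"slide": [0,0,0],"claw": 0},{"turn": [0,0,0],"slide": [0,0,0],"claw": 0}])

```text
t: 37.85
eef_pos: [562.7, -348.4, 238.5]
tcp_rot: [-3.141, 0.0, 0.265]
ft_force: [0.5, -0.0, -0.4]
opening: 0.006
grip_force: 0.0
```

```bash
python3 - <<'E'
from h import *
s=state();print(s["eef_pos"],s["tcp_rot"],s["opening"])
for n in("top","scene"):
    c=read_camera(n);cv2.imwrite(f"pics/{n}8.png",c["frame"])
    print(n,[(np.round(d["xy"]).tolist(),round(d["conf"],2),ray(c,d["xy"],4)[:2].tolist()) for d in look_for("nut_a",n)][:6])
    print([(o[0],o[4]) for o in nuts(c)][:8])
cv2.imwrite("pics/c8.png",np.vstack([cv2.resize(cv2.imread("pics/top8.png")[120:290,190:470],(560,340)),cv2.resize(cv2.imread("pics/scene8.png")[140:360,190:480],(340,258)).__class__ and cv2.copyMakeBorder(cv2.resize(cv2.imread("pics/scene8.png")[140:360,190:480],(340,258)),0,0,0,220,cv2.BORDER_CONSTANT)]))
E
```

```text
[ 562.68759685 -348.37437055  238.5130983 ] [-3.14122699e+00  1.32380886e-04  2.64958212e-01] 0.005688843351285559
top [([308.0, 189.0], 0.36, [599.0, 34.9])]
[([594.4, 35.4], [308.0, 191.0]), ([868.7, 792.1], [36.0, 96.0]), ([885.3, 842.6], [19.0, 91.0])]
scene []
[([621.9, 206.9], [254.0, 276.0]), ([2175.4, -143.8], [8.0, 125.0]), ([2312.0, -499.2], [62.0, 100.0]), ([2292.6, -553.3], [74.0, 98.0])]
```

View pics/c8.png

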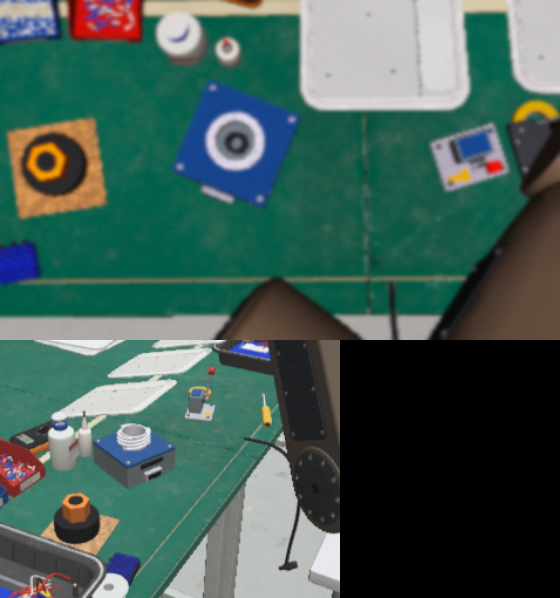

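Bench is clear of nuts, cap upright on the mat, switch arm upright. Push again to about (535,-250).

Request:
jog_arm(targets=[{"turn": [0,0,0],"slide": [0,0,-55],"claw": 0},{"turn": [0,0,0],"slide": [0,0,-50],"claw": 0},{"turn": [0,0,0],"slide": [0,0,-40],"claw": 0},{"turn": [0,0,0],"slide": [-4,15,0],"claw": 0},{"turn": [0,0,0],"slide": [-2,10,0],"claw": 0}])

```text
t: 38.67
eef_pos: [557.0, -323.0, 95.3]
tcp_rot: [3.14, -0.001, 0.264]
ft_force: [-0.1, 0.1, 0.3]
opening: 0.003
grip_force: 0.0
```

Request:
jog_arm(targets=[{"turn": [0,0,0],"slide": [-2,8,0],"claw": 0},{"turn": [0,0,0],"slide": [-2,8,0],"claw": 0},{"turn": [0,0,0],"slide": [-2,8,0],"claw": 0},{"turn": [0,0,0],"slide": [-2,8,0],"claw": 0},{"turn": [0,0,0],"slide": [-2,8,0],"claw": 0}])

```text
t: 39.3
eef_pos: [546.5, -283.7, 93.6]
tcp_rot: [3.141, -0.0, 0.263]
ft_force: [-0.9, -0.5, -0.4]
opening: 0.006
grip_force: 0.3
```

Request:
jog_arm(targets=[{"turn": [0,0,0],"slide": [-2,8,0],"claw": 0},{"turn": [0,0,0],"slide": [-3,9,-2],"claw": 0},{"turn": [0,0,0],"slide": [-3,9,-3],"claw": 0},{"turn": [0,0,0],"slide": [-2,7,-2],"claw": 0},{"turn": [0,0,0],"slide": [0,0,0],"claw": 0}])

```text
t: 39.92
eef_pos: [536.5, -250.6, 86.6]
tcp_rot: [-3.141, 0.0, 0.263]
ft_force: [-0.4, -0.2, 3.0]
opening: 0.002
grip_force: 1.0
```

Request:
jog_arm(targets=[{"turn": [0,0,0],"slide": [0,0,0],"claw": 0},{"turn": [0,0,0],"slide": [0,0,0],"claw": 0}])

```text
t: 40.17
eef_pos: [536.7, -251.3, 86.7]
tcp_rot: [3.141, -0.0, 0.262]
ft_force: [-0.9, 0.2, 2.5]
opening: 0.003
grip_force: 1.0
```

```bash
python3 - <<'E'
from h import *
c=read_camera("scene");f=c["frame"];hsv=cv2.cvtColor(f,cv2.COLOR_BGR2HSV)
m=cv2.inRange(hsv,(0,150,90),(6,255,255))|cv2.inRange(hsv,(175,150,90),(180,255,255))
m[:, :355]=0;m[:,385:]=0;m[:150]=0;m[200:]=0
ys,xs=np.nonzero(m);print(xs.mean(),ys.mean(),ys.min(),ys.max())
E
```

```text
366.72727272727275 181.87878787878788 179 185
```

Request:
jog_arm(targets=[{"turn": [0,0,0],"slide": [3,-10,0],"claw": 0},{"turn": [0,0,0],"slide": [3,-11,0],"claw": 0},{"turn": [0,0,0],"slide": [3,-11,0],"claw": 0},{"turn": [0,0,0],"slide": [3,-11,0],"claw": 0},{"turn": [0,0,0],"slide": [3,-11,0],"claw": 0}])

```text
t: 40.85
eef_pos: [551.7, -305.9, 86.3]
tcp_rot: [-3.141, 0.0, 0.263]
ft_force: [-0.9, -0.1, -0.1]
opening: 0.006
grip_force: 0.1
```

Request:
jog_arm(targets=[{"turn": [0,0,0],"slide": [3,-11,0],"claw": 0},{"turn": [0,0,0],"slide": [4,-15,0],"claw": 0},{"turn": [0,0,0],"slide": [4,-15,0],"claw": 0},{"turn": [0,0,0],"slide": [0,-10,40],"claw": 0},{"turn": [0,0,0],"slide": [0,0,60],"claw": 0}])

```text
t: 41.48
eef_pos: [562.0, -357.1, 186.1]
tcp_rot: [-3.139, 0.002, 0.262]
ft_force: [1.1, 0.4, 0.2]
opening: 0.005
grip_force: 0.0
```

Request:
jog_arm(targets=[{"turn": [0,0,0],"slide": [0,0,40],"claw": 0},{"turn": [0,0,0],"slide": [0,0,0],"claw": 0},{"turn": [0,0,0],"slide": [0,0,0],"claw": 0},{"turn": [0,0,0],"slide": [0,0,0],"claw": 0}])

```text
t: 41.98
eef_pos: [562.3, -356.1, 225.2]
tcp_rot: [-3.14, 0.001, 0.263]
ft_force: [-0.0, -0.3, -0.2]
opening: 0.002
grip_force: 0.0
```

```bash
python3 - <<'E'
from h import *
c=read_camera("scene");f=c["frame"];hsv=cv2.cvtColor(f,cv2.COLOR_BGR2HSV)
m=cv2.inRange(hsv,(0,150,90),(6,255,255))|cv2.inRange(hsv,(175,150,90),(180,255,255))
m[:, :355]=0;m[:,385:]=0;m[:150]=0;m[200:]=0
ys,xs=np.nonzero(m);print(xs.mean(),ys.mean())
if ys.mean()<168: print(job_done())
E
```

```text
370.0 165.5
the job is handed in; nothing more can be done
None
```

I handed the job in at about 42 s with no verdict returned: the switch was tripped twice and sprang back, the cap stands upright on the mat, and I dropped all five nuts into the feeder (they sit stacked in the neck, and the bench shows none left).

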